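# Latch the camera carriage to its test port

### The job

Slide the black camera carriage along its rails fully home against the port wall, then, with the red lever still standing up, lower the raised claw by its yellow bar until its lip is hooked behind the steel keeper on the carriage. Then swing the red lever over and all the way down so that the latch holds the carriage tight, and let go; leave the other things on the bench where they are.

Things in the scene. Friction and masses are not known exactly. Their poses are not given: they have to be found in the camera images.
- dock: Aluminium bed 310 x 130 x 12 mm fixed to a 2 mm blue mat on the bench. Its frame: origin on the mat surface (underside of the bed) below the middle of the port wall's face; x is the direction in which the carriage goes home and in which the closed lever points, z up. In this frame: the bed runs from x -215 to 95 mm; port wall x 0 to 14, 58 mm high, 120 mm wide; rails 26 mm high at y +-60 mm; latch tower and lever beyond the wall. The whole latch works in the plane y = 0
- carriage (a joint): Slide of the black camera carriage (110 mm long in dock x, 106 mm wide, flat top 52 mm above the mat, 0.5 to 1 kg, about 2 N to slide): metres short of home; 0 = its front against the port wall, grows away from the wall (towards dock -x), stop at 0.1
- push_face (a point): Middle of the carriage's upright rear face (the -x end in the dock frame), 32 mm above the mat; the face below the top plate is free to be pushed by closed fingers; nothing stands behind it
- keeper (a point): Steel keeper, an upright block on the carriage 10 mm (dock x) x 50 mm (dock y) x 30 mm high: middle of the top edge of its rear face (the face away from the port, dock -x), 82 mm above the mat. The claw's lip must come down behind this face
- lever (a joint): Hinge of the red-handled lever about dock -y: 0 = fully down, over centre, handle pointing along dock +x (rising 4 degrees); grows as it is raised, about 1.5 = upright, stop at 2.0 leaning towards the carriage. Stiff: it stays where it is left (0.25 N m), and takes 3 to 6 N at the handle to swing over centre; once over, the spring keeps it down
- lever_pivot (a point): Lever's hinge axis (along dock y), 66 mm above the mat and 40 mm beyond the port face
- lever_grip (a point): Point on the centre line of the red handle, 100 mm from the hinge axis; the handle is 22 mm wide (dock y), 14 mm thick and ends 22 mm beyond this point
- claw (a joint): Hinge of the claw on the lever: 0 = lying as when latched; the claw's angle above level, on the carriage side, is this value minus the lever's value. It rides on the lever and turns with it; above about 54 degrees it stays by friction, lower it falls under its own weight; the stop at 2.75 keeps it short of the handle
- claw_pivot (a point): Claw's hinge axis (along dock y), carried by the lever 28 mm from the lever's axis
- claw_bar (a point): Middle of the yellow grip bar at the claw's free end, 12 mm in diameter, 72 mm long along dock y, about 169 mm from the claw pivot; the middle 50 mm are free on all sides with 25 mm to the lip. When the claw lies on the keeper with the lever at its start, the bar is about 68 to 77 mm above the mat (87 mm when latched)
- claw_lip (a point): Middle of the lower inner edge (towards the claw pivot) of the claw's lip, a 6 mm thick, 66 mm wide plate across the claw that reaches 14 mm below the claw's arm. Hooked: behind the keeper (dock -x of it) and below the keeper's top. With the lever at its start and the carriage home it comes to rest 7 to 16 mm behind the keeper; swinging the lever down pulls it tight. The lip gives up to 6 mm along the claw on a stiff spring
- clip_a: White C-shaped plastic clip 80 mm across, 12 mm high, lying beside the dock; leave alone
- clip_b: Second white C-shaped clip like it, on the other side of the dock; leave alone
- lens_barrel: Black lens barrel, 52 mm in diameter, 50 mm tall, standing; origin under its centre; leave alone
- screwdriver: Screwdriver lying on the mat; leave alone
- shim: Brass plate 80 x 50 x 6 mm, lying; leave alone
- cover_plate: Dark steel plate 120 x 80 x 8 mm, lying; leave alone
- wash_bottle: White bottle with blue cap, 60 mm in diameter, 160 mm tall; origin under its centre; leave standing

How it is judged:
By the outcome, as a careful person would: the job done as asked, in the order asked, and still so for the second after the job is handed in, with the robot touching nothing.
It also fails if it takes over 72 s, if anything falls off the work surface, if the arm or the gripper's body presses on something with over 40 N, if the wrist force passes 120 N, or if a joint passes its speed limit or range.

### The arm

A 6-joint arm with a two-finger parallel gripper is mounted at the origin on the work surface. World frame = base frame: x ahead of the robot, y to its left, z up, the work surface at z = 0. Lengths are in m, angles in rad, forces in N, time in s.
With the tool pointing down it reaches from about 0.275 to 0.75 m from the base axis. Payload 10.2 kg.
Tool frame: the origin (TCP) lies on the centre line of the jaws, within the pads' length; the fingertips stand 8 mm ahead of it and the grasp point (between the pads) lies 11 mm behind it; z points along the fingers, y is the line along which they close (so a half turn about z gives the same grasp; the last joint's range is limited). The gripper opens to 88 mm and grips with 3 to 60 N. Pads are 18 mm wide; open, the fingers measure 123 mm over their backs; the gripper's body (75 mm by 187 mm) begins 45 mm behind the grasp point.
Start: joints at [-1.525, 0.313, 1.498, -0, 1.331, -0.223], TCP at [0.139, -0.506, 0.247] pointing down, gripper open.
Joint ranges: [-2.94, 2.94], [-0.97, 2.17], [0.19, 2.56], [-1.23, 4.37], [0.02, 3.11], [-2.88, 2.88]. Speed limits (rad/s): [2.39, 2.39, 3.01, 3.14, 3.14, 3.14].

### API

Orientations are given as a unit quaternion [x, y, z, w].
In Python, from plant import env gives the robot as it stands. Calls block until the motion is done:
- env.move_to(position, orientation): joint-space move of the TCP to a pose.
- env.move_linear(position, ori=None, vel=0.15, max_force=None): straight line of the TCP; ori=None keeps the orientation; vel is the mean speed in m/s. With max_force (N) it stops when the force on the tool has changed by that much, and returns True; else False.
- env.goto_joints(angles): joint-space move.
- env.gripper_to(opening, f_grip=None): opening from 0.0 (shut) to 1.0 (fully open); f_grip is the grip in N (None keeps the last); returns when the fingers have stopped.
- env.hold(seconds).
- env.solve_ik(position, orientation): joint angles nearest the present ones, or None.
- env.read_state(): the state.
- env.camera(name): name is "scene" or "top" or "wrist"; returns the picture (400x640x3 uint8, blue, green, red); there is no depth.
- env.camera_info(name): a dict with "fovy" (degrees; the focal length in pixels is half the picture's height over the tangent of half this angle, whatever the lens; pixels are square), "cx", "cy" (the principal point, pixels), "k1" (the pictures are not rectified: a ray, as slopes to the right and down, at radius r is drawn at 1 + k1 r^2 times it, then the intrinsics apply), "origin" and "rotation" of the camera in the world. Camera axes: x right, y up, looking along -z (the intrinsics and any distortion apply to the point x, -y, -z); pixel columns grow to the right and rows downward; lengths in m; the calibration is good to about 2 mm. A picture is of the moment at which its call begins: read the wrist's pose just before it. camera_info takes no time and is no camera call; for the wrist camera it gives the pose at the moment of the call.
A pose or a line that the arm cannot do raises env.MotionError and nothing moves.
- env.job_done(): hands the job in; it is judged then, once.
Trained networks look in the newest picture that a camera, given by its name, has taken for a name from the list of things; names that differ only in an ending like _2 or _b are one class to them, and where a whole thing is asked for, a point or a joint stands for the part that bears it (a point fixed in the world has none). Each returns a list of dicts, best first, with "p" (0 to 1); they miss things now and then, are a little off and sometimes report something else, mostly with a low value. They report only what shows in the picture. A call takes as long as a camera call.
- env.find_in(camera, thing): "centre" ([x, y, z] in m, in world coordinates, good to about 4 mm: the middle of the surface that is visible of it).
- env.masks_of(camera, thing): "mask" (400x640 bool, what is visible of it).
The state is a dict: "time": time; "joint_positions": joint angles; "joint_vel": joint speeds; "tau": joint torques, N m; "tcp_pos": TCP position; "ee_rot": TCP orientation; "force": force on the tool from outside, world axes, zero at the start; "torque": the same for the moment, N m; "finger_gap": opening from 0.0 (shut) to 1.0 (fully open); "grip_force": force on a finger pad.
Only numpy, scipy, OpenCV 4.12 (cv2) and the standard library are available. Lean on these libraries where they do the work, as an engineer would, in place of code of your own. Each camera call takes 0.05 s, during which the arm holds its last target. There are 200 camera calls.

## Working session

There is one attempt and no reset: what is moved stays moved. The work goes in short steps, each a Python script; the robot and the scene stay as the last script left them, time stands still between calls to the robot, and variables do not carry over. Pictures are saved under pics/ and viewed, at most 10 in all, crops included, and the job is handed in when it is done.

```bash
ls; mkdir -p pics
python3 - <<'E'
from plant import env
import cv2, numpy as np
for c in ("scene","top"):
    im=env.camera(c); cv2.imwrite(f"pics/{c}0.png",im)
    i=env.camera_info(c); print(c,i)
    for t in ["dock","push_face","keeper","lever_pivot","lever_grip","claw_pivot","claw_bar","claw_lip","carriage","wash_bottle","lens_barrel","clip_a"]:
        for d in env.find_in(c,t)[:2]: print(t,round(d["p"],2),np.round(d["centre"],3))
E
```

```text
pics
scene {'fovy': 45.213116785387896, 'cx': 317.8522609395904, 'cy': 197.82408495390115, 'k1': -0.00483043075133429, 'origin': array([1.19935131, 0.33065256, 1.03386292]), 'rotation': array([0.1620211 , 0.26861876, 0.80928648, 0.4966372 ])}
dock 0.68 [0.589 0.    0.051]
dock 0.39 [0.687 0.393 0.013]
push_face 0.88 [0.635 0.014 0.054]
keeper 0.58 [0.637 0.019 0.05 ]
keeper 0.27 [ 0.589 -0.     0.049]
lever_pivot 0.91 [ 0.475 -0.019  0.184]
lever_grip 0.87 [ 0.474 -0.018  0.188]
claw_pivot 0.79 [ 0.473 -0.018  0.23 ]
claw_bar 0.85 [ 0.473 -0.02   0.232]
claw_lip 0.91 [ 0.47  -0.016  0.232]
carriage 0.62 [0.637 0.019 0.051]
wash_bottle 0.7 [ 0.415 -0.36   0.088]
wash_bottle 0.62 [0.755 0.212 0.01 ]
lens_barrel 0.91 [ 0.729 -0.358  0.036]
lens_barrel 0.46 [ 0.686 -0.11   0.017]
clip_a 0.56 [ 0.684 -0.112  0.018]
clip_a 0.53 [0.535 0.12  0.015]
top {'fovy': 47.19456942014574, 'cx': 311.6545350442792, 'cy': 199.38822000401245, 'k1': -0.13097579302655973, 'origin': array([0.43850081, 0.0085398 , 1.46424616]), 'rotation': array([-0.02712151,  0.04053992,  0.71659953, -0.6957773 ])}
dock 0.77 [0.577 0.005 0.03 ]
dock 0.42 [ 0.469 -0.019  0.232]
push_face 0.81 [0.617 0.009 0.053]
keeper 0.57 [0.62  0.01  0.048]
lever_pivot 0.53 [ 0.47  -0.018  0.231]
lever_grip 0.63 [0.621 0.014 0.054]
lever_grip 0.51 [ 0.468 -0.016  0.233]
claw_pivot 0.72 [ 0.467 -0.016  0.236]
claw_pivot 0.7 [ 0.68  -0.114  0.01 ]
claw_bar 0.54 [ 0.47  -0.021  0.229]
claw_lip 0.69 [ 0.466 -0.018  0.233]
carriage 0.76 [0.621 0.011 0.055]
carriage 0.26 [0.757 0.211 0.004]
wash_bottle 0.76 [ 0.4   -0.356  0.107]
lens_barrel 0.77 [ 0.723 -0.36   0.051]
lens_barrel 0.69 [ 0.397 -0.354  0.107]
clip_a 0.74 [0.375 0.327 0.023]
clip_a 0.71 [ 0.68  -0.115  0.012]
```

View pics/scene0.png

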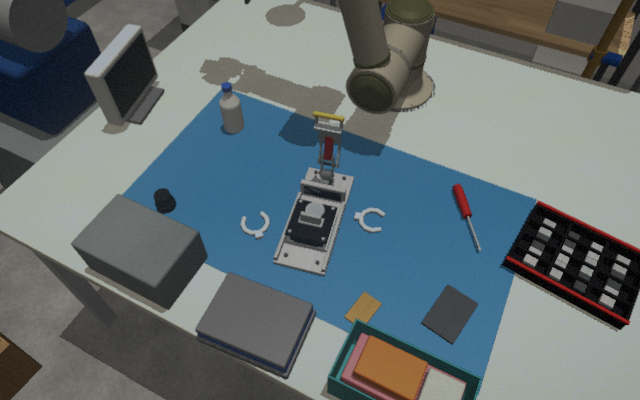

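```bash
python3 -c "
import cv2
im=cv2.imread('pics/top0.png');cv2.imwrite('pics/top0c.png',cv2.resize(im[50:250,190:450],None,fx=3,fy=3,interpolation=cv2.INTER_CUBIC))"
```

```text
(no output)
```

View pics/top0c.png

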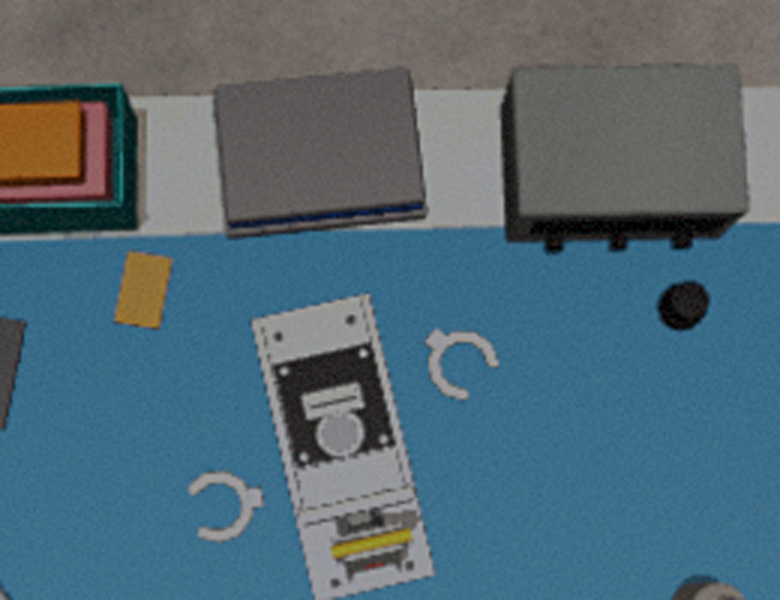

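```bash
cat > h.py <<'E'
import numpy as np, cv2
from scipy.spatial.transform import Rotation as R
from scipy.optimize import least_squares
from plant import env
def proj(i,P):
    p=R.from_quat(i["rotation"]).inv().apply(np.atleast_2d(P)-i["origin"])
    s=np.c_[p[:,0],-p[:,1]]/-p[:,2:]
    s=s*(1+i["k1"]*(s**2).sum(1,keepdims=True))
    return s*200/np.tan(np.radians(i["fovy"])/2)+[i["cx"],i["cy"]]
def tri(obs,x0=(.5,0,.1)):  # obs: [(info,px)]
    r=least_squares(lambda x:np.concatenate([proj(i,x)[0]-p for i,p in obs]),x0); return r.x,np.abs(r.fun).max()
def dockT(d,P):  # d=(x,y,yaw); dock pts -> world
    c,s=np.cos(d[2]),np.sin(d[2]); P=np.atleast_2d(P)
    return np.c_[d[0]+c*P[:,0]-s*P[:,1], d[1]+s*P[:,0]+c*P[:,1], P[:,2]+.002]
def yellow(im):
    h=cv2.cvtColor(im,cv2.COLOR_BGR2HSV); return cv2.inRange(h,(22,120,90),(34,255,255))
E
python3 - <<'E'
from h import *
I={c:env.camera_info(c) for c in("scene","top")}
t=lambda x,y:(x/3+190-1/3,y/3+50-1/3)
B=.012
ob=[("top",(-.215,.065,B),t(369,294)),("top",(-.215,-.065,B),t(253,319)),("top",(.095,.065,B),t(435,573)),("top",(.095,-.065,B),t(316,598)),
("scene",(-.215,-.065,B),(324,272)),("scene",(-.215,.065,B),(276,264)),("scene",(.095,-.065,B),(354,175))]
# decide handedness: dock x ~ world -x, y ~ world -y
f=lambda d:np.concatenate([proj(I[c],dockT(d,p))[0]-q for c,p,q in ob])
r=least_squares(f,[.53,-.01,np.pi]); print("dock",r.x,np.round(r.fun,1))
for c in I:
    m=yellow(cv2.imread(f"pics/{c}0.png")); n,l,s,ce=cv2.connectedComponentsWithStats(m)
    for k in range(1,n):
        if s[k,4]>15: print(c,s[k],np.round(ce[k],1))
# arm kinematics
J=[];X=[];rng=np.random.default_rng(0)
for _ in range(60):
    a=rng.uniform(-.2,.2); th=np.pi-rng.uniform(0,.5)
    p=np.array([rng.uniform(.4,.65),0,rng.uniform(.1,.35)])
    q=env.solve_ik(p,R.from_euler("y",th).as_quat())
    if q is not None: J.append(q);X.append([p[0],p[2],th])
J=np.array(J);X=np.array(X);print(len(J),J[:2].round(3),X[:2].round(3))
a=J[:,1];b=a+J[:,2];c=X[:,2];n=len(J);O=np.ones(n);Z=0*O
A=np.r_[np.c_[O,Z,np.sin(a),np.cos(a),np.sin(b),np.cos(b),np.sin(c)],np.c_[Z,O,np.cos(a),-np.sin(a),np.cos(b),-np.sin(b),np.cos(c)]]
s=np.linalg.lstsq(A,np.r_[X[:,0],X[:,1]],rcond=None);print("r0,h,L1,e1,L2,e2,D",s[0].round(4),np.abs(A@s[0]-np.r_[X[:,0],X[:,1]]).max())
print(env.camera_info("wrist"),env.read_state()["ee_rot"])
E
```

```text
dock [ 0.52288448 -0.00778239  3.35207562] [-1.  -0.6 -1.6  0.4  0.4  0.2  0.1  1.7  1.3  2.  -2.9 -2.3 -0.4  0.7]
scene [313 111  31  10 123] [327.9 115.5]
top [301 226  26  10 107] [313.5 230.5]
60 [[-0.313  0.195  2.091  0.062  0.728 -1.927]
 [-0.264  0.128  1.7    0.15   0.876 -1.905]] [[0.41  0.104 3.007]
 [0.552 0.282 2.685]]
r0,h,L1,e1,L2,e2,D [0.0157 0.2098 0.425  0.0029 0.3958 0.034  0.2397] 0.0022628995322929724
{'fovy': 61.151639012870575, 'cx': 318.552942892908, 'cy': 204.6340462122543, 'k1': -0.044733562642447405, 'origin': array([ 0.22024338, -0.48514777,  0.38435736]), 'rotation': array([-0.12992246,  0.09886217, -0.59813118,  0.78459258])} [ 9.90983196e-01  1.33986211e-01 -3.54255778e-07  3.50255718e-06]
```

```bash
cat >> h.py <<'E'
def down(d,yd):  # tool down, tool y along dock direction yd (2-vector in dock xy)
    y=dockT((0,0,d[2]),[yd[0],yd[1],0])[0]-[0,0,.002]; z=np.array([0,0,-1.]); return R.from_matrix(np.c_[np.cross(y,z),y,z]).as_quat()
E
python3 - <<'E'
from h import *
import json
d=(.5229,-.0078,3.352); q=down(d,(0,1)); out=[]
for k,(x,z) in enumerate([(0.02,.42),(-.17,.36)]):
    p=dockT(d,(x,0,z))[0]
    print(k,p,env.solve_ik(p,q))
    env.move_to(p,q) if k==0 else env.move_linear(p,vel=.25)
    env.hold(.2)
    i=env.camera_info("wrist"); im=env.camera("wrist"); cv2.imwrite(f"pics/w{k}.png",im)
    json.dump({a:np.array(b).tolist() for a,b in i.items()},open(f"pics/w{k}.json","w"))
    for P in [(-.215,.065,.012),(.095,-.065,.012),(0,.06,.058)]: print(proj(i,dockT(d,P)).round(0))
print(env.read_state()["time"])
E
```

```text
0 [ 0.50334108 -0.01197717  0.422     ] [-2.56886593e-01  2.10462650e-01  1.18394000e+00 -4.44089210e-16
  1.74719000e+00  1.10350239e+00]
[[363. -22.]]
[[279. 189.]]
[[358. 136.]]
1 [0.68915081 0.02770591 0.362     ] [-1.29250360e-01  7.10413915e-01  5.91884784e-01 -4.44089210e-16
  1.83929395e+00  1.23113862e+00]
[[364. 119.]]
[[280. 307.]]
[[358. 271.]]
5.025
```

View pics/w0.png

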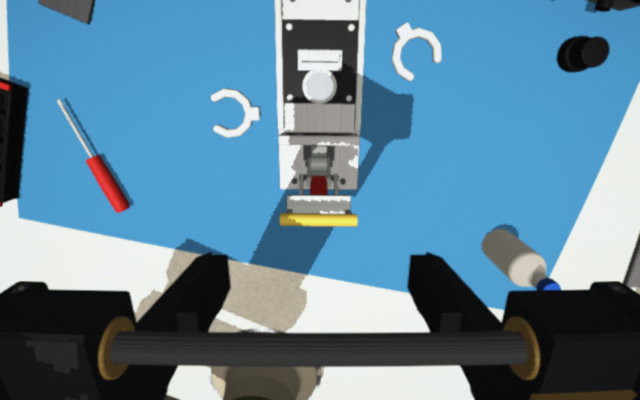

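View pics/w1.png

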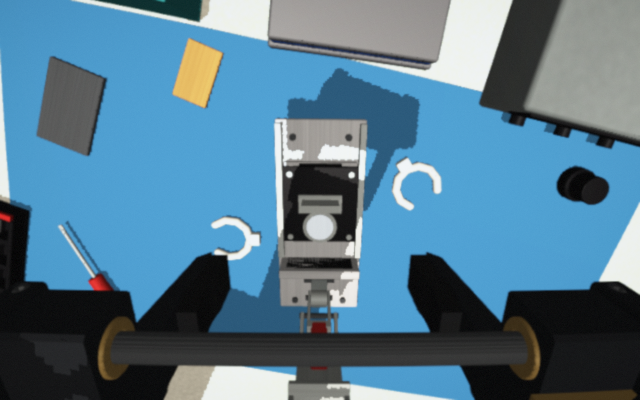

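Run:
```python
from h import *
import json
I={c:env.camera_info(c) for c in("scene","top")}
for k in "01": I["w"+k]={a:np.array(b) for a,b in json.load(open(f"pics/w{k}.json")).items()}
t=lambda x,y:(x/3+190-1/3,y/3+50-1/3)
B=.012
ob=[("top",(-.215,.065,B),t(369,294)),("top",(-.215,-.065,B),t(253,319)),("top",(.095,.065,B),t(435,573)),("top",(.095,-.065,B),t(316,598)),
("scene",(-.215,-.065,B),(324,272)),("scene",(-.215,.065,B),(276,264)),("scene",(.095,-.065,B),(354,175)),
("w1",(-.215,-.065,B),(275,120)),("w1",(-.215,.065,B),(367,121)),("w1",(.095,.065,B),(357,306)),("w1",(.095,-.065,B),(281,305.5)),
("w0",(.095,-.065,B),(279,189)),("w0",(.095,.065,B),(358,189))]
W=dict(top=1,scene=.5,w0=2,w1=2)
r=least_squares(lambda d:np.concatenate([W[c]*(proj(I[c],dockT(d,p))[0]-q) for c,p,q in ob]),[.523,-.008,3.35],loss="soft_l1");d=r.x
print("dock",d,np.round(r.fun,1)); np.save("d.npy",d)
inv=lambda P:dockT((0,0,-d[2]),[np.array(P)-[d[0],d[1],0]])[0]-[0,0,.004]
def atz(c,px,z):
    x=least_squares(lambda v:proj(I[c],dockT(d,(v[0],v[1],z)))[0]-px,[-.05,0]).x; return x.round(4)
for n,c,px,z in [("car rear R","w1",(354,165),.052),("car rear L","w1",(285,165),.052),("car front L","w1",(284,241),.052),("keeper rear top","w1",(320,195),.082),("wall top mid","w1",(320,258),.058),("car rear w0 L","w0",(283,20),.052),("keeper w0","w0",(320,50),.082)]: print(n,atz(c,px,z))
obs=[]
for c,f in [("scene","scene0"),("top","top0"),("w0","w0")]:
    m=yellow(cv2.imread(f"pics/{f}.png")); n,l,s,ce=cv2.connectedComponentsWithStats(m)
    G=dict(scene=(328,115),top=(313,230),w0=(319,220))[c]
    k=1+np.argmin([np.hypot(*(ce[k]-G)) if s[k,4]>30 else 1e9 for k in range(1,n)])
    rc=cv2.minAreaRect(np.argwhere(l==k)[:,::-1].astype(np.float32)); print(c,s[k],rc); obs.append((I[c],np.array(rc[0])))
for o in (obs,obs[:2],obs[1:]):
    x,e=tri(o,(.47,-.02,.23)); print("bar",x.round(4),e.round(2),"dock",inv(x).round(4))
```

```text
dock [ 0.52338926 -0.01054951  3.34250047] [ 0.6 -0.7 -0.1 -0.1  1.   0.3  0.7  1.4 -0.4  0.9 -2.4 -1.5 -0.6  0.4
 -0.9 -2.9  0.3 -3.3  0.2  1.7 -0.7  1.7  1.9  0.1 -1.1  1.3]
car rear R [-0.1581  0.0448]
car rear L [-0.1573 -0.0478]
car front L [-0.0455 -0.0519]
keeper rear top [-0.1248 -0.0007]
wall top mid [-0.0216  0.0005]
car rear w0 L [-0.1537 -0.0502]
keeper w0 [-1.132e-01 -1.000e-04]
scene [313 111  31  10 123] ((328.10064697265625, 115.4715576171875), (30.967052459716797, 4.069688320159912), 10.784297943115234)
top [301 226  26  10 107] ((313.4902038574219, 230.45681762695312), (4.210801124572754, 26.372909545898438), 77.19573211669922)
w0 [280 213  77  13 877] ((318.0186462402344, 219.3836669921875), (76.1061019897461, 11.865018844604492), 0.9548412561416626)
bar [ 0.4717 -0.0195  0.2619] 0.61 dock [ 0.0525 -0.0015  0.2599]
bar [ 0.4715 -0.0182  0.2626] 0.07 dock [ 0.0523 -0.0029  0.2606]
bar [ 0.4718 -0.0197  0.262 ] 0.49 dock [ 0.0524 -0.0013  0.26  ]
```

Run:
```python
from h import *
d=np.load("d.npy"); q=down(d,(0,1)); P=lambda x,z:dockT(d,(x,0,z))[0]
env.gripper_to(0.0)
env.move_linear(P(-.2,.2),q,vel=.25)
env.move_linear(P(-.2,.030),vel=.2)
inv=lambda p:dockT((0,0,-d[2]),[np.array(p)-[d[0],d[1],0]])[0]-[0,0,.004]
print("hit",env.move_linear(P(-.109,.030),vel=.05,max_force=14))
s=env.read_state(); print(inv(s["tcp_pos"]),s["force"],s["finger_gap"])
env.hold(.3); s=env.read_state(); print(inv(s["tcp_pos"]),s["force"])
env.move_linear(P(-.16,.030),vel=.15)
env.move_linear(P(-.19,.34),vel=.3)
env.hold(.2)
import json
i=env.camera_info("wrist"); im=env.camera("wrist"); cv2.imwrite("pics/w2.png",im)
json.dump({a:np.array(b).tolist() for a,b in i.items()},open("pics/w2.json","w"))
cv2.imwrite("pics/w2c.png",cv2.resize(im[90:400,200:440],None,fx=2,fy=2))
im=env.camera("scene");cv2.imwrite("pics/s2c.png",cv2.resize(im[90:290,220:420],None,fx=3,fy=3,interpolation=cv2.INTER_CUBIC))
print(env.read_state()["time"])
```

```text
hit True
[-1.21107683e-01  6.62199325e-06  3.03658156e-02] [ 3.71476445  1.6453276  -0.048749  ] 0.008551175417865327
[-1.21090044e-01  6.19919999e-05  3.02262845e-02] [2.91838342 0.60078719 3.00383189]
11.7583
```

View pics/w2c.png

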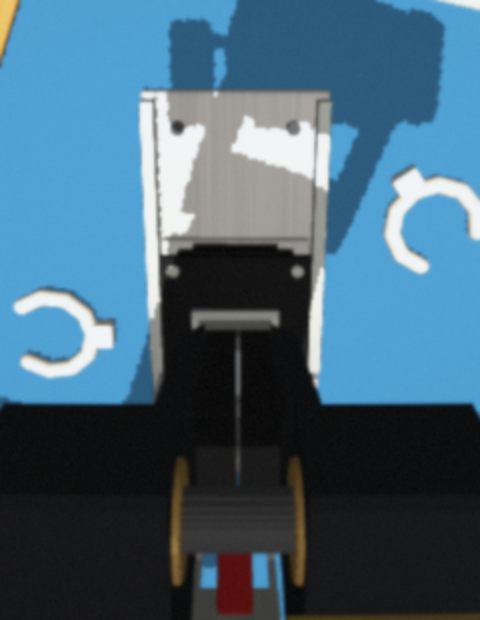

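View pics/s2c.png

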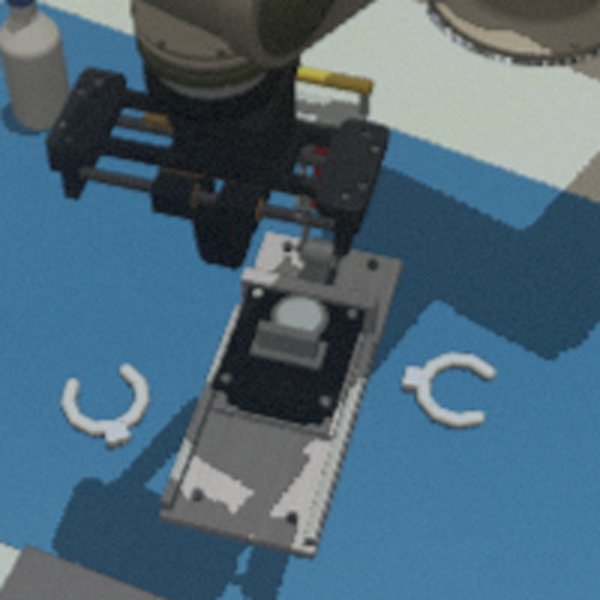

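```bash
cat >> h.py <<'E'
d=np.load("d.npy"); P=lambda x,z,y=0:dockT(d,(x,y,z))[0]
inv=lambda p:dockT((0,0,-d[2]),[np.array(p)-[d[0],d[1],0]])[0]-[0,0,.004]
fd=lambda s:dockT((0,0,-d[2]),[s["force"]])[0]-[0,0,.002]
pv=np.array([.0526,.091]); rad=.169
bar=lambda a,r=rad:pv+r*np.array([-np.cos(a),np.sin(a)])
E
python3 - <<'E'
from h import *
qs=[down(d,(1,0)),down(d,(-1,0))]
q=min(qs,key=lambda q:abs(env.solve_ik(P(.0525,.35),q)[5])); np.save("q.npy",q)
for a in (90,60,30,0,-6): b=bar(np.radians(a)); print(a,b,np.round(env.solve_ik(P(b[0],b[1]-.003),q),2))
env.gripper_to(.6,f_grip=10)
env.move_linear(P(-.1,.345),vel=.3)
env.move_to(P(.0525,.33),q)
print("hit",env.move_linear(P(.0525,.257),vel=.12,max_force=8))
env.hold(.2);print("F0",fd(env.read_state()))
env.gripper_to(0,f_grip=10); s=env.read_state(); print("gap",s["finger_gap"]*88,s["grip_force"],fd(s))
for a in (83,76,69,62):
    b=bar(np.radians(a)); env.move_linear(P(b[0],b[1]-.003),vel=.08); env.hold(.1); s=env.read_state(); print(a,inv(s["tcp_pos"]).round(4),fd(s).round(1),s["finger_gap"]*88)
im=env.camera("scene");cv2.imwrite("pics/s3c.png",cv2.resize(im[60:260,220:420],None,fx=3,fy=3,interpolation=cv2.INTER_CUBIC))
print(env.read_state()["time"])
E
```

```text
90 [0.0526 0.26  ] [-0.29  0.19  1.63 -0.    1.33 -0.49]
60 [-0.0319      0.23735829] [-0.22  0.39  1.42 -0.    1.33 -0.42]
30 [-0.09375829  0.1755    ] [-0.18  0.57  1.31 -0.    1.27 -0.38]
0 [-0.1164  0.091 ] [-0.16  0.71  1.31 -0.    1.13 -0.36]
-6 [-0.1154742   0.07333469] [-0.16  0.72  1.32 -0.    1.09 -0.36]
hit False
F0 [-0.58242756  0.22578035  0.51617874]
gap 11.45954377741434 9.999953359365463 [-1.52315427 -0.61562715 -0.17784492]
83 [0.0321 0.     0.2559] [-0.4  0.1  2.2] 11.651787810794522
76 [ 0.0119 -0.      0.252 ] [-0.9  0.5  0.4] 11.491520791315612
69 [-7.800e-03 -1.000e-04  2.458e-01] [-1.3  1.2 -1.1] 11.246430939660748
62 [-0.0266 -0.      0.2373] [-1.7  0.6 -0.9] 11.446187161043573
18.4833
```

View pics/s3c.png

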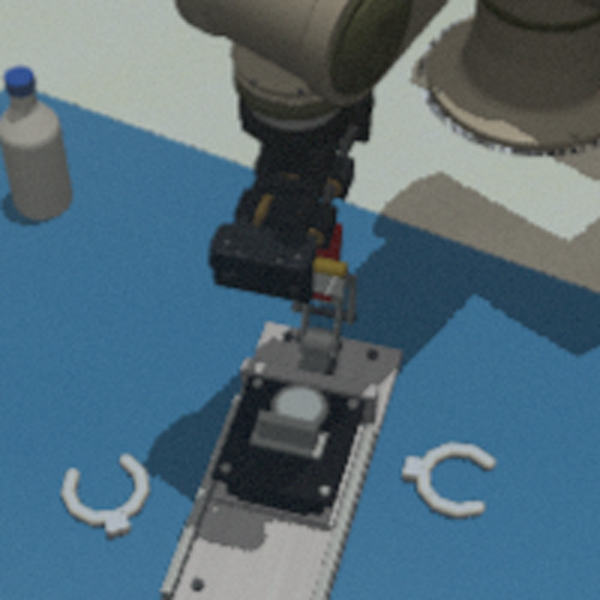

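Run:
```python
from h import *
off=0.
for a in (55,48,41,34,27,20,14,8,3,-1,-4):
    b=bar(np.radians(a)); h=env.move_linear(P(b[0]+off,b[1]-.003),vel=.07,max_force=9); env.hold(.1); s=env.read_state(); f=fd(s)
    print(a,h,inv(s["tcp_pos"]).round(4),f.round(1),round(s["finger_gap"]*88,1),round(off*1e3,1))
    if abs(f[0])>2: off+=np.clip(.0006*f[0],-.003,.003)
    if a<0 and f[2]>4: break
import cv2
im=env.camera("scene");cv2.imwrite("pics/s4c.png",cv2.resize(im[90:290,220:420],None,fx=3,fy=3,interpolation=cv2.INTER_CUBIC))
print(env.read_state()["time"])
```

```text
55 False [-0.0443 -0.      0.2264] [-1.4  0.6 -0.6] 11.5 0.0
48 False [-0.0604 -0.      0.2135] [-0.6  0.8 -1.5] 11.4 0.0
41 False [-0.0749 -0.      0.1988] [-0.7  0.8 -1.5] 11.2 0.0
34 False [-0.0874 -0.      0.1824] [ 0.2  0.8 -1.2] 11.5 0.0
27 False [-0.0978 -0.      0.1646] [ 0.2  2.  -1.8] 11.5 0.0
20 False [-0.106  -0.      0.1457] [ 3.1  1.2 -2.9] 11.4 0.0
14 True [-1.108e-01  1.000e-04  1.281e-01] [-4.4  0.5  0.2] 11.2 1.9
8 True [-1.127e-01  1.000e-04  1.195e-01] [-0.9  0.2 -1.7] 11.3 -0.7
3 False [-1.159e-01 -1.000e-04  9.620e-02] [ 7.7  0.2 -2.3] 11.5 -0.7
-1 True [-0.1151  0.0002  0.0862] [-5.7  0.1 -2.5] 11.3 2.3
-4 True [-1.157e-01  1.000e-04  7.720e-02] [ 2.4  0.7 -1.1] 11.7 -0.7
23.7667
```

Run:
```python
from h import *
b=inv(env.read_state()["tcp_pos"])
print(env.move_linear(P(b[0]+.001,.066),vel=.03,max_force=7)); env.hold(.1); s=env.read_state(); print(inv(s["tcp_pos"]).round(4),fd(s).round(1))
c=inv(s["tcp_pos"])
env.gripper_to(.42); env.hold(.3); print(fd(env.read_state()).round(1))
env.move_linear(P(c[0],.25),vel=.25)
# go aside for a look: camera over dock
q=down(d,(0,1)); env.move_linear(P(-.14,.33),vel=.3)
env.move_to(P(-.06,.37),q); env.hold(.2)
import json
i=env.camera_info("wrist"); im=env.camera("wrist"); cv2.imwrite("pics/w5.png",im); cv2.imwrite("pics/w5c.png",cv2.resize(im[0:250,200:440],None,fx=2.4,fy=2.4))
json.dump({a:np.array(b).tolist() for a,b in i.items()},open("pics/w5.json","w"))
im2=env.camera("scene");cv2.imwrite("pics/s5.png",im2)
a=cv2.resize(im2[110:260,260:380],None,fx=4,fy=4,interpolation=cv2.INTER_CUBIC); b2=cv2.resize(im[60:310,200:440],(300,312)); 
o=np.zeros((600,790,3),np.uint8); o[:,:480]=a; o[:312,485:785]=b2; cv2.imwrite("pics/c5.png",o)
print(env.read_state()["time"])
```

```text
True
[-0.1154  0.0002  0.0734] [-1.3  0.1  3.9]
[-14.    0.3  -1. ]
27.9417
```

View pics/c5.png

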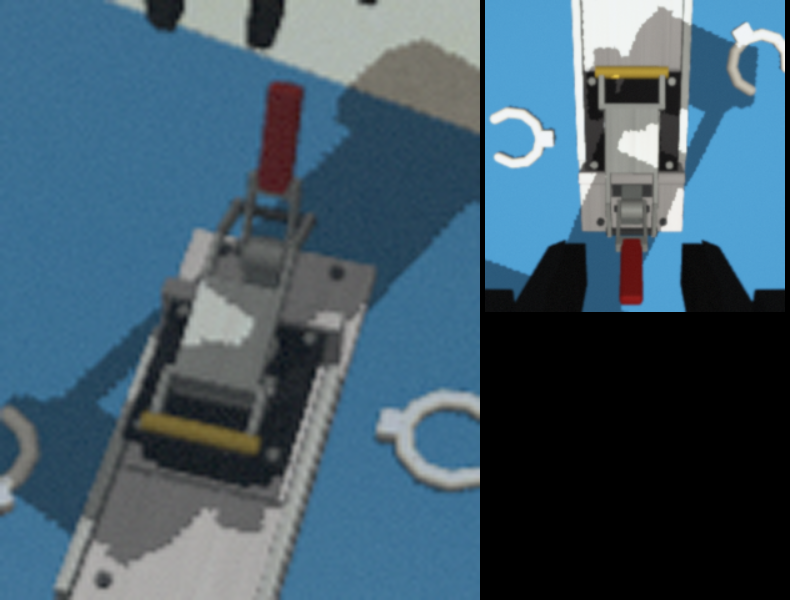

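Run:
```python
from h import *
import json
W={a:np.array(b) for a,b in json.load(open("pics/w5.json")).items()}; S=env.camera_info("scene")
obs=[];red=[]
for n,i,f,G in [("w",W,"w5",(317,117)),("s",S,"s5",(310,218))]:
    im=cv2.imread(f"pics/{f}.png")
    hsv=cv2.cvtColor(im,cv2.COLOR_BGR2HSV)
    for nm,m,L,g in [("y",yellow(im),obs,G),("r",cv2.inRange(hsv,(0,120,40),(8,255,255))|cv2.inRange(hsv,(172,120,40),(180,255,255)),red,(317,277) if n=="w" else (330,145))]:
        k,l,s,ce=cv2.connectedComponentsWithStats(m)
        j=1+np.argmin([np.hypot(*(ce[t]-g)) if s[t,4]>20 else 1e9 for t in range(1,k)])
        rc=cv2.minAreaRect(np.argwhere(l==j)[:,::-1].astype(np.float32)); print(n,nm,np.round(rc[0],1),np.round(rc[1],1),s[j]); L.append((i,np.array(rc[0])))
        if nm=="r": print(np.round(cv2.boxPoints(rc),1).tolist())
x,e=tri(obs,(.63,.02,.08)); print("bar",inv(x).round(4),e)
x,e=tri(red,(.43,-.02,.15)); b=inv(x); print("handle mid",b.round(4),e,"angle",np.degrees(np.arctan2(b[2]-.066,b[0]-.04)))
print([ (round(t["p"],2),inv(t["centre"]).round(4)) for t in env.find_in("wrist","lever_grip")[:2]])
```

```text
w y [317.  117.5] [ 9. 58.] [288 113  59  10 504]
w r [316.5 277. ] [52. 17.] [308 251  18  53 866]
[[308.0, 251.0], [325.0, 251.0], [325.0, 303.0], [308.0, 303.0]]
s y [309.5 217.4] [28.4  3.9] [296 213  28  10 109]
s r [329.6 144.1] [ 7.4 26.3] [325 131  10  27 195]
[[324.29998779296875, 156.6999969482422], [327.6000061035156, 130.60000610351562], [334.8999938964844, 131.5], [331.70001220703125, 157.60000610351562]]
bar [-0.1109 -0.001   0.0764] 0.5280895933710212
handle mid [ 0.0773 -0.0014  0.1383] 0.20331489506037315 angle 62.68030886779283
[(0.82, array([-0.0355,  0.0052,  0.0992])), (0.18, array([-0.0756, -0.0051,  0.0498]))]
```

```bash
python3 -c "
import cv2
im=cv2.imread('pics/w5.png');cv2.imwrite('pics/w5d.png',cv2.resize(im[95:320,250:390],None,fx=4,fy=2.6,interpolation=cv2.INTER_CUBIC))"
```

```text
(no output)
```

View pics/w5d.png

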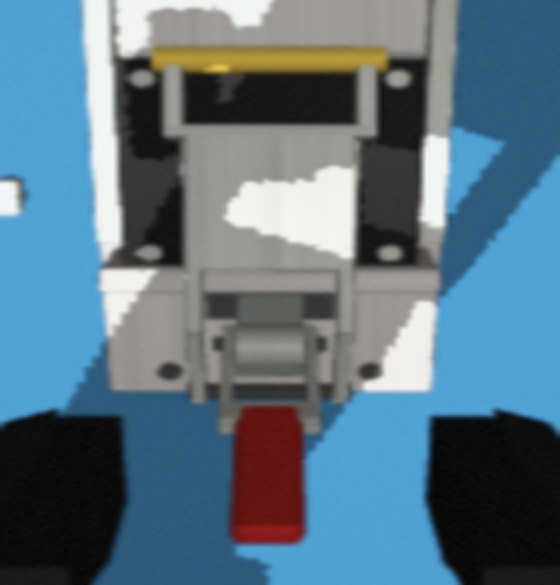

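Run:
```python
from h import *
g=lambda a,r=.1:(.04+r*np.cos(np.radians(a)),.066+r*np.sin(np.radians(a))-.011)
q=down(d,(0,1))
for a in(63,30,4): print(np.round(env.solve_ik(P(*g(a)),q),2))
env.gripper_to(.6,f_grip=12)
env.move_linear(P(g(63)[0],.27),q,vel=.3)
print(env.move_linear(P(*g(63)),vel=.15,max_force=8)); env.hold(.1)
env.gripper_to(0,f_grip=12); s=env.read_state(); print(s["finger_gap"]*88,fd(s).round(1))
for a in range(57,2,-6):
    h=env.move_linear(P(*g(a)),vel=.08,max_force=20); s=env.read_state(); print(a,h,inv(s["tcp_pos"]).round(4),fd(s).round(1))
env.hold(.1); env.gripper_to(.6); env.hold(.2)
im=env.camera("scene");cv2.imwrite("pics/s6.png",im)
print(env.read_state()["time"])
c=inv(env.read_state()["tcp_pos"]); env.move_linear(P(c[0],.14),vel=.2)
env.gripper_to(0)
print("press",env.move_linear(P(.145,.066),vel=.04,max_force=15)); s=env.read_state(); print(inv(s["tcp_pos"]).round(4),fd(s).round(1))
env.hold(.3); print(fd(env.read_state()).round(1)); env.move_linear(P(.145,.2),vel=.25)
env.move_linear(P(-.02,.37),vel=.3); env.hold(.2)
import json
i=env.camera_info("wrist"); im=env.camera("wrist"); cv2.imwrite("pics/w7.png",im)
json.dump({a:np.array(b).tolist() for a,b in i.items()},open("pics/w7.json","w"))
im2=env.camera("scene");cv2.imwrite("pics/s7.png",im2)
o=np.zeros((600,790,3),np.uint8); o[:,:480]=cv2.resize(im2[110:260,260:380],None,fx=4,fy=4,interpolation=cv2.INTER_CUBIC); o[:400,485:785]=cv2.resize(im[60:310,225:413],(300,400)); cv2.imwrite("pics/c7.png",o)
print(env.read_state()["time"])
```

```text
[-0.33  0.25  1.88 -0.    1.02  1.04]
[-0.38  0.23  2.02 -0.    0.89  0.99]
[-0.4   0.3   2.1  -0.    0.75  0.97]
False
21.296765280115594 [ -0.2 -14.4   4.3]
57 False [ 0.0954 -0.0021  0.1385] [  3.8 -13.8   4.8]
51 False [ 0.1043 -0.0021  0.1323] [  5.8 -14.2   5. ]
45 False [ 0.1125 -0.0022  0.1252] [  7.6 -13.    6.7]
39 False [ 0.1198 -0.0022  0.1172] [  8.7 -12.8   5.2]
33 False [ 0.126  -0.0023  0.1086] [  8.4 -12.4   4.4]
27 False [ 0.1313 -0.0023  0.0994] [  7.5 -12.2   1.9]
21 False [ 0.1356 -0.0023  0.0898] [  7.8 -11.6   2. ]
15 False [ 0.139  -0.0023  0.0797] [  9.  -11.5   0.3]
9 False [ 0.1413 -0.0023  0.0694] [  8.7 -10.7  -0.8]
3 False [ 0.1426 -0.0024  0.0589] [  9.7 -10.2  -1.4]
34.675
press True
[0.1435 0.     0.0888] [ 3.5 -2.6 15. ]
[ 2.7 -2.3 15. ]
39.45
```

View pics/c7.png

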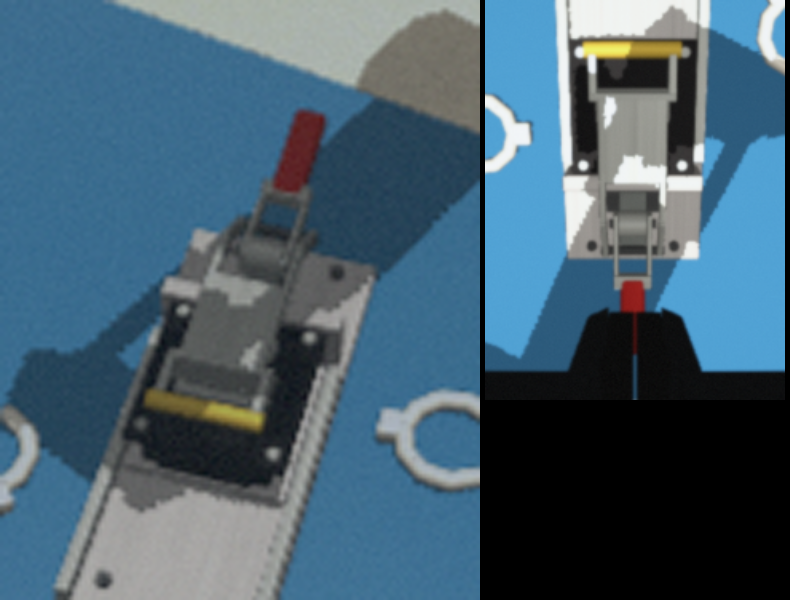

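Run:
```python
from h import *
import json
W={a:np.array(b) for a,b in json.load(open("pics/w7.json")).items()}; obs=[]
for i,f,G in [(W,"w7",(317,90)),(env.camera_info("scene"),"s7",(311,212))]:
    k,l,s,ce=cv2.connectedComponentsWithStats(yellow(cv2.imread(f"pics/{f}.png")))
    j=1+np.argmin([np.hypot(*(ce[t]-G)) if s[t,4]>20 else 1e9 for t in range(1,k)]); obs.append((i,np.array(cv2.minAreaRect(np.argwhere(l==j)[:,::-1].astype(np.float32))[0])))
x,e=tri(obs,(.63,.02,.08)); b=inv(x); print("bar",b.round(4),e)
if abs(b[2]-.087)<.006: print(env.job_done())
```

```text
bar [-0.1018 -0.0012  0.087 ] 0.968039505843592
the job is handed in; nothing more can be done
None
```

The job is handed in: the carriage was pushed home against the port wall, the claw is hooked behind the keeper, and the lever is down and released. The bar measured 87 mm above the mat, as it should when latched, and the handle pressed solid at about 4 degrees; the run took about 40 of the 72 s.

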